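# Bring the pepper mill round to the front of the spice carousel

## Task

Get the pepper mill ready to hand: push the clear cover of the spice carousel fully open by its handle, and turn the turntable by pushing its rim until the wooden pepper mill stands at the middle of the carousel's opening. Only push with the fingers; do not touch, lift or tip the mill or anything else standing on the turntable, and leave the other things on the worktop where they are.

Things in the scene. Friction and masses are not known exactly. Their poses are not given: they have to be found in the camera images.
- carousel_base: Fixed white round foot of the spice carousel, 360 mm across, z 0 to 14 mm. Origin: centre of its underside, on the turning axis. Its own -x points out through the middle of the opening (the front). A clear splash screen with aluminium rails stands on it at radius 165 mm, z 14 to 103 mm, all round except the opening, which reaches 70 degrees to either side of the front.
- opening_middle (a point): Point on the outer edge of the carousel's foot at the middle of the opening: 180 mm from the axis, z = 14 mm.
- cover (a joint): Clear curved sliding cover, radius 172 mm, z 14 to 106 mm, running round the turning axis outside the screen. 0 = shut (closes the whole opening, 71 degrees to either side); 2.5 rad = fully open, at its stop. Opens clockwise seen from above: its handle crosses the front from the robot's right to its left. Stays where left; friction at the handle about 0.6 N.
- cover_handle (a point): Middle (z 61 mm) of the cover's upright steel handle bar, 12 mm thick, z 22 to 100 mm, 194 mm from the axis, 22 mm outside the cover on two stems (z 36 and 86 mm). Shut, it is 67 degrees from the front on the robot's right; fully open, 76 degrees on its left. Its right-hand side is free to be pushed.
- turntable: Dark wooden disc, radius 132 mm, z 30 to 48 mm; origin on the axis at its underside. On its rim 8 round lobes as finger grips: 32 mm across, full thickness, centres 142 mm from the axis, 45 degrees apart, the first toward its own -x; gaps 75 mm wide, the foot (z 14 mm) below. Turns endlessly either way, stops when not pushed (0.1 N m). Six things stand loose on it, 57 mm from the axis.
- pepper_mill: Turned wooden pepper mill, 58 mm thick and 170 mm tall, the tallest thing on the turntable, standing loose 57 mm from the axis in the turntable's own -x direction. Origin: centre of its underside.
- salt_shaker: Glass salt shaker with grey top, 44 x 90 mm, standing loose on the turntable. Origin: centre of its underside.
- spice_1: Spice jar with dark cap, dark blue and white label, 41 mm thick, 105 mm tall, standing loose on the turntable. Origin: centre of its underside.
- spice_2: Spice jar with dark cap, black and green label, 41 mm thick, 105 mm tall, standing loose on the turntable. Origin: centre of its underside.
- spice_3: Spice jar with dark cap, white and dark red label, 41 mm thick, 105 mm tall, standing loose on the turntable. Origin: centre of its underside.
- spice_4: Spice jar with dark cap, white and dark red label, 41 mm thick, 105 mm tall, standing loose on the turntable. Origin: centre of its underside.
- chopping_board: Wooden chopping board, 230 x 340 x 22 mm, lying left of the carousel. Bystander; origin: centre of its underside.
- lemon: Lemon on the board, 78 x 55 x 56 mm. Bystander; origin: centre of its underside.
- garlic: Garlic bulb on the board, 60 mm. Bystander; origin: centre of its underside.
- striped_mug: White mug with yellow stripes, 86 x 120 x 101 mm, left of the carousel. Bystander; origin: centre of its underside.
- teaspoon: Steel teaspoon, 130 mm long, lying at the front right. Bystander; origin: centre of its underside.

How it is judged (in metres and radians):
At the end, for the whole second after the job is handed in: Cover open to at least 2.35 rad; turntable at rest, mill axis within 14 mm of the line from the turning axis through the middle of the opening, on that side; all six things upright on the turntable within 80 mm of its axis; bystanders within 20 mm of their start (value of joint cover above 2.35 rad and y of pepper_mill in the frame of carousel_base between -0.014 and 0.014 m and x of pepper_mill in the frame of carousel_base below -0.045 m and angular speed of turntable below 0.05 rad/s and angle between each of pepper_mill, salt_shaker, spice_1, spice_2, spice_3, spice_4's own z axis and vertical below 0.1 rad and height (world z) of pepper_mill between 0.04 and 0.056 m and horizontal distance between each of pepper_mill, salt_shaker, spice_1, spice_2, spice_3, spice_4 and turntable below 0.08 m and height (world z) of salt_shaker between 0.04 and 0.056 m and height (world z) of spice_1 between 0.04 and 0.056 m and height (world z) of spice_2 between 0.04 and 0.056 m and height (world z) of spice_3 between 0.04 and 0.056 m and height (world z) of spice_4 between 0.04 and 0.056 m and distance of each of chopping_board, lemon, garlic, striped_mug, teaspoon from where it was at the start of the episode below 0.02 m); the robot touches nothing.
It fails at once if the robot touched one of the things standing on the turntable (more than 2 N) (contact force between any of the fingers, the arm and pepper_mill above 2 N or contact force between any of the fingers, the arm and salt_shaker above 2 N or contact force between any of the fingers, the arm and spice_1 above 2 N or contact force between any of the fingers, the arm and spice_2 above 2 N or contact force between any of the fingers, the arm and spice_3 above 2 N or contact force between any of the fingers, the arm and spice_4 above 2 N).
It fails at once if something on the turntable was lifted more than 12 mm (height (world z) of any of pepper_mill, salt_shaker, spice_1, spice_2, spice_3, spice_4 above 0.06 m).
It fails at once if something on the turntable tipped (angle between any of pepper_mill, salt_shaker, spice_1, spice_2, spice_3, spice_4's own z axis and vertical above 0.35 rad).
It fails at once if another thing on the worktop was moved more than 20 mm (distance of any of chopping_board, lemon, garlic, striped_mug, teaspoon from where it was at the start of the episode above 0.02 m).
It also fails if it takes over 72 s, if anything falls off the work surface, if the arm or the gripper's body presses on something with over 40 N, if the wrist force passes 120 N, or if a joint passes its speed limit or range.

## Robot

A 6-joint arm with a two-finger parallel gripper is mounted at the origin on a cart in front of the work surface, level with it; the furniture and walls round the work are solid. World frame = base frame: x ahead of the robot, y to its left, z up, the work surface at z = 0. Lengths are in mm, angles in rad, forces in N, time in s.
With the tool pointing down it reaches from about 375 to 975 mm from the base axis. Payload 3.8 kg.
Tool frame: the origin (TCP) lies between the finger pads; the fingertips stand 14 mm ahead of it and the grasp point (between the pads) lies 5 mm behind it; z points along the fingers, y is the line along which they close (so a half turn about z gives the same grasp; the last joint's range is limited). The gripper opens to 88 mm and grips with 3 to 60 N. Pads are 18 mm wide; open, the fingers measure 123 mm over their backs; the gripper's body (75 mm by 187 mm) begins 45 mm behind the grasp point.
Start: joints at [-1.313, 0.264, 1.604, -0, 1.274, -0.037], TCP at [196.115, -645.877, 252.706] pointing down, gripper open.
Joint ranges: [-2.63, 2.63], [-0.94, 2.18], [0.31, 2.57], [-1.31, 4.45], [0, 2.66], [-2.55, 2.55]. Speed limits (rad/s): [2.57, 2.57, 3.14, 3.14, 3.14, 3.14].

## Interface

Orientations are given as a unit quaternion [x, y, z, w].
In Python, from plant import monitor, camera, close_job gives the robot as it stands.
- The arm moves only by the tool move_arm, never from a script. Its argument "deltas" is one flat list of numbers, 5 for each row, row after row: the finger opening in cm, from 0 to 8.81, then the shift along the tool's x, y, z in cm, then the turn about the tool's z in rad. A call has 1 to 12 rows; each row is the pose to reach, as a shift and turn from the pose commanded when the call began, along the tool's axes at that moment; what a row does not reach only later rows make up. A row lasts 1/10 s, in which the tool goes at most 50 mm and 8.59 degrees, less where a joint would pass 70% of its speed; a pose out of reach is approached as far as the arm can. A call with a gripper value outside its range is refused whole. The fingers move at their own pace and stop on an object; "squeeze" is the grip in N (left out, the last holds). Time passes only in rows, so rows that repeat a pose let the fingers close. It gives the time, the measured TCP pose, the force, the opening and the grip force at its end, in the units of the state.
- monitor.state(): the state, without advancing time (a new reading comes with each control period).
- camera(name): name is "scene" or "top" or "wrist"; returns a dict with "pixels" (384x512x3 uint8, blue, green, red), "vertical_fov" (degrees; the focal length in pixels is half the picture's height over the tangent of half this angle, whatever the lens; pixels are square), "cx", "cy" (the principal point, pixels), "eye" and "orientation" of the camera in the world. Camera axes: x right, y down, z forward; pixel columns grow to the right and rows downward; lengths in mm; the calibration is good to about 2 mm. A picture is of the moment at which its call begins. There is no depth.
- close_job(): hands the job in; it is judged then, once.
The state is a dict: "time": time; "joint_positions": joint angles; "qvel": joint speeds; "effort": joint torques, N m; "position": TCP position; "eef_rot": TCP orientation; "wrist_force": force on the tool from outside, world axes, zero at the start; "moment": the same for the moment, N m; "width": finger opening in mm; "grasp_force": force on a finger pad.
Only numpy, scipy, OpenCV 4.12 (cv2) and the standard library are available. Lean on these libraries where they do the work, as an engineer would, in place of code of your own. Each camera call takes 0.05 s, during which the arm holds its last target. There are 200 camera calls.

## Working session

There is one attempt and no reset: what is moved stays moved. The work goes in short steps, Python scripts to look and compute and a tool call to move; the robot and the scene stay as the last step left them, time stands still between calls to the robot, and variables do not carry over. Pictures are saved under pics/ and viewed, at most 10 in all, crops included, and the job is handed in when it is done.

Besides the shell and the picture viewer there is one more tool, called after "Emit:" as name(argument=value, ...), one argument or row to a line, values as JSON. move_arm: Moves the arm, as the interface text tells. Its arguments: {"type":"object","properties":{"deltas":{"type":"array"},"squeeze":{"type":"number"}},"required":["deltas"]}

```bash
mkdir -p pics; cat > h.py <<'E'
import numpy as np, cv2
from scipy.spatial.transform import Rotation as R
from plant import monitor, camera, close_job
def shot(n,f):
    c=camera(n); cv2.imwrite(f'pics/{f}.png',c['pixels']); c['pixels']=None
    np.save(f'pics/{f}.npy',c,allow_pickle=True); return c
def load(f): return np.load(f'pics/{f}.npy',allow_pickle=True).item()
def pix(c,u,v,z):
    f=192/np.tan(np.radians(c['vertical_fov'])/2)
    d=R.from_quat(c['orientation']).apply([(u-c['cx'])/f,(v-c['cy'])/f,1]); e=np.array(c['eye'])
    return e+d*(z-e[2])/d[2]
def proj(c,p):
    f=192/np.tan(np.radians(c['vertical_fov'])/2)
    q=R.from_quat(c['orientation']).inv().apply(np.array(p)-c['eye'])
    return np.c_[c['cx']+f*q[...,0]/q[...,2],c['cy']+f*q[...,1]/q[...,2]]
E
python3 - <<'E'
from h import *
for n in('top','scene'):
    c=shot(n,n+'0'); print(c)
print(monitor.state())
a=cv2.imread('pics/top0.png');cv2.imwrite('pics/top0b.png',cv2.resize(a,(800,600),interpolation=cv2.INTER_CUBIC))
E
```

```text
{'pixels': None, 'vertical_fov': 45.55372218891798, 'cx': 257.3058963448301, 'cy': 190.33386886895818, 'eye': array([ 106.81288774,   24.95109878, 1530.96639508]), 'orientation': array([ 0.70938123, -0.68991101,  0.10350375, -0.10043927])}
{'pixels': None, 'vertical_fov': 45.549106419063044, 'cx': 252.61843716433208, 'cy': 197.4048873463903, 'eye': array([ -293.06482064, -1337.59225888,  1027.93756004]), 'orientation': array([ 0.8349088 , -0.23514742,  0.13449353, -0.479108  ])}
{'time': 0.1, 'joint_positions': array([-1.31293428e+00,  2.64669896e-01,  1.60526816e+00, -6.49928983e-06,
        1.27371606e+00, -3.69003592e-02]), 'qvel': array([ 0.00129848, -0.00148627, -0.00544047,  0.00199958, -0.00075972,
       -0.00060404]), 'effort': array([ 1.33433599e-05, -5.03622580e+01, -3.58070827e+01,  7.30645470e-02,
        2.33260298e-02, -7.03640580e-05]), 'position': array([ 195.92968936, -645.27381834,  251.50123835]), 'eef_rot': array([ 9.89158370e-01,  1.46849097e-01, -1.16731918e-04, -1.02410467e-03]), 'wrist_force': array([1.06260487, 0.03193604, 0.19635427]), 'moment': array([ 0.02704431, -0.01443011, -0.03408935]), 'grasp_force': 0.0, 'width': 88.2781844875181}
```

View pics/top0b.png

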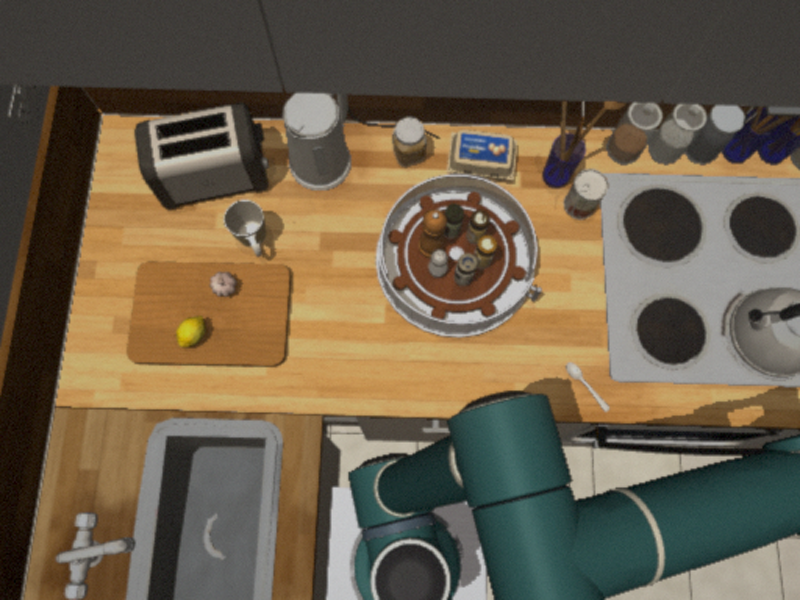

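View pics/scene0.png

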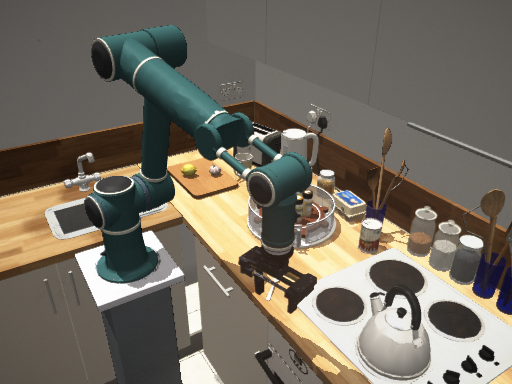

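The top view shows the carousel centred near (458,255) in the enlarged picture and the handle at (536,293), front right. The mill's top is at (433,222), at the back left. I'll zoom in for exact values.

```bash
python3 - <<'E'
from h import *
a=cv2.imread('pics/top0.png')[105:220,235:355]
cv2.imwrite('pics/crop0.png',cv2.resize(a,None,fx=5,fy=5,interpolation=cv2.INTER_CUBIC))
c=load('top0')
for u,v,z in((293,163,14),(343,187.5,61),(277,142,218)): print(pix(c,u,v,z))
E
```

```text
[662.80586802 -98.70396414  14.        ]
[ 562.94281245 -263.59444215   61.        ]
[655.62126412 -32.24916873 218.        ]
```

View pics/crop0.png

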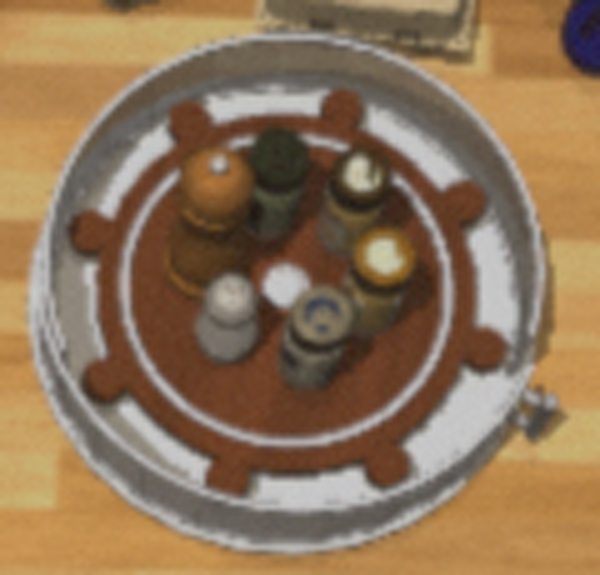

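The crop shows eight lobes, clockwise from (190,120), with the axis dot at (285,285). The handle is near (545,410), and the mill's foot is at about (205,270).

```bash
python3 - <<'E'
from h import *
from scipy.optimize import least_squares
c=load('top0')
L=[(190,120),(341,108),(466,198),(488,348),(388,466),(231,474),(102,380),(89,231)]
g=lambda p,z:pix(c,235+(p[0]+.5)/5-.5,105+(p[1]+.5)/5-.5,z)[:2]
P=np.array([g(p,48) for p in L])
def m(q): 
    a=q[2]-np.arange(8)*np.pi/4
    return q[:2]+142*np.c_[np.cos(a),np.sin(a)]
q=least_squares(lambda q:(m(q)-P).ravel(),[662,-98,.6]).x
print(q,np.abs(m(q)-P).max(),'dot',g((285,285),48))
C=q[:2]
for z,p in((100,(550,400)),(61,(545,410)),(22,(530,428))):
    d=g(p,z)-C; print(z,d,np.hypot(*d),np.degrees(np.arctan2(d[1],d[0])))
for n,z,p in(('millfoot',48,(205,270)),('milltop',218,(216,165)),('milltop',205,(216,182))):
    d=g(p,z)-C; print(n,d,np.hypot(*d),np.degrees(np.arctan2(d[1],d[0])))
print('lobes deg',[round((np.degrees(q[2])-45*k+180)%360-180,1) for k in range(8)])
# foot circle check: overlay
s=load('scene0');a=cv2.imread('pics/scene0.png')
t=np.linspace(0,2*np.pi,73)
def dr(a,c,r,z,col):
    pts=proj(c,np.c_[C[0]+r*np.cos(t),C[1]+r*np.sin(t),0*t+z]);cv2.polylines(a,[np.round(pts*16).astype(int)],True,col,1,shift=4)
for im in (a,):
    dr(im,s,180,14,(0,0,255));dr(im,s,132,48,(0,255,0))
    for ang in range(0,360,45):
        e=np.radians(ang);pt=proj(s,np.array([[C[0]+180*np.cos(e),C[1]+180*np.sin(e),14]]))[0]
        cv2.putText(im,str(ang),tuple(int(v) for v in pt),0,.3,(255,0,0),1)
cv2.imwrite('pics/ov.png',cv2.resize(a[150:260,230:370],None,fx=5,fy=5,interpolation=cv2.INTER_CUBIC))
E
```

```text
[ 6.53072583e+02 -9.23909632e+01  5.11138105e-01] 2.5737605974190956 dot [655.33445009 -91.07787223]
100 [ -92.11451359 -169.07497658] 192.5394279602582 -118.58219285896932
61 [ -86.89856973 -173.31198609] 193.8772960997344 -116.62917063107334
22 [ -88.01533696 -170.30930219] 191.70800179711958 -117.32978526775644
millfoot [11.64932818 56.68869317] 57.87326481402582 78.38757623526466
milltop [17.33523926 57.86972927] 60.410397169915534 73.32408414471399
milltop [11.42679266 57.12196403] 58.25367254766771 78.68775297632926
lobes deg [np.float64(29.3), np.float64(-15.7), np.float64(-60.7), np.float64(-105.7), np.float64(-150.7), np.float64(164.3), np.float64(119.3), np.float64(74.3)]
```

View pics/ov.png

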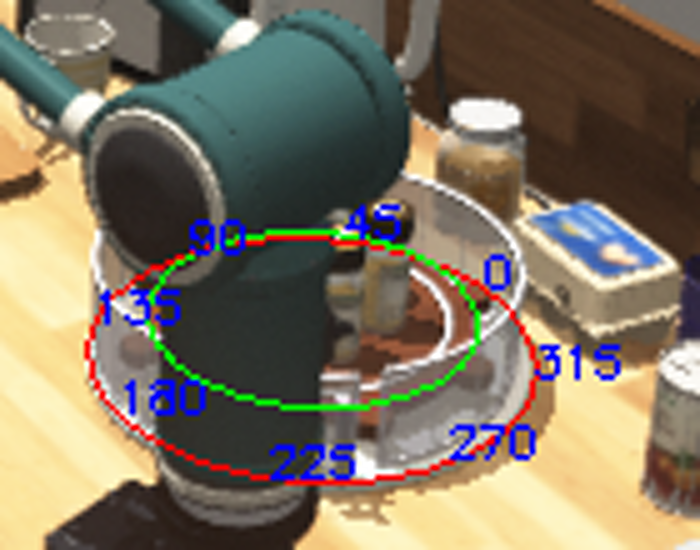

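```bash
cat >> h.py <<'E'
C=np.array([653.8,-92]); FRONT=175.7
def yaw(s):
    x=R.from_quat(s['eef_rot']).apply([1,0,0]); return np.degrees(np.arctan2(x[1],x[0]))
def rows(wps,op=0,start=None):
    """wps: list (x,y,z,yaw deg, n) ; interpolated linearly"""
    s=monitor.state(); p0=np.array([*s['position'],yaw(s)]) if start is None else np.array(start)
    w=np.radians(p0[3]); X=np.array([np.cos(w),np.sin(w)]); Y=np.array([np.sin(w),-np.cos(w)])
    out=[]
    for t in wps:
        d=np.array(t[:4])-p0; d[3]=(d[3]+180)%360-180 if len(t)<5 else d[3]
        out+=[op,*(round(float(v),2) for v in (d[:2]@X/10,d[:2]@Y/10,-d[2]/10)),round(float(np.radians(-d[3])),3)]
    print('from',p0.round(1),'t',s['time'],'F',s['wrist_force'].round(1))
    for i in range(0,len(out),5): print(out[i:i+5])
def cyl(r,th,z,yw): return (C[0]+r*np.cos(np.radians(th)),C[1]+r*np.sin(np.radians(th)),z,yw)
E
python3 - <<'E'
from h import *
s=monitor.state();p=np.array([*s['position'],yaw(s)]);print(yaw(s))
t=np.array(cyl(202,255,251,165)); print(t)
rows([t,(*t[:2],90,165)])
E
```

```text
16.888746900829272
[ 601.51855289 -287.11701691  251.          165.        ]
from [ 195.9 -645.3  251.5   16.9] t 0.1 F [1.1 0.  0.2]
[0, 49.21, -22.49, 0.05, -2.585]
[0, 49.21, -22.49, 16.15, -2.585]
```

Emit:
move_arm(
  deltas=[0,49.2,-22.5,0,-1.5,0,49.2,-22.5,0,-1.5,0,49.2,-22.5,0,-1.5,0,49.2,-22.5,0,-1.5,0,49.2,-22.5,0,-1.5,0,49.2,-22.5,0,-1.5,0,49.2,-22.5,0,-1.5,0,49.2,-22.5,0,-1.5,0,49.2,-22.5,0,-1.5,0,49.2,-22.5,0,-1.5,0,49.2,-22.5,0,-1.5,0,49.2,-22.5,0,-1.5],
)

```text
time: 1.3
position: [604.7, -283.4, 251.9]
eef_rot: [0.622, 0.783, 0.001, -0.0]
wrist_force: [0.1, -0.1, 0.3]
width: -0.0
grasp_force: 0.0
```

```bash
python3 - <<'E'
from h import *
t=np.array(cyl(202,255,251,165)); 
rows([t])
print(monitor.state()['joint_positions'].round(2), monitor.state()['width'])
E
```

```text
from [ 604.7 -283.4  251.9  103.1] t 1.3 F [ 0.1 -0.1  0.3]
[0, -0.29, -0.39, 0.09, -1.08]
[-0.48  0.25  1.62  0.    1.27 -0.71] -0.0044577566139524
```

Emit:
move_arm(
  deltas=[0,0,0,0,-0.15,0,0,0,0,-0.3,0,0,0,0,-0.45,0,0,0,0,-0.6,0,0,0,0,-0.75,0,0,0,0,-0.9,0,0,0,0,-1.05,0,0,0,0,-1.08,0,0,0,0,-1.08],
)

```text
time: 2.2
position: [600.6, -288.3, 252.2]
eef_rot: [0.134, 0.991, 0.0, -0.001]
wrist_force: [0.1, -0.4, -0.8]
width: 0.2
grasp_force: 0.0
```

```bash
python3 - <<'E'
from h import *
t=np.array(cyl(202,255,251,165)); 
rows([t,(*t[:2],69,165)])
E
```

```text
from [ 600.6 -288.3  252.2  164.7] t 2.2 F [ 0.1 -0.4 -0.8]
[0, -0.06, 0.14, 0.12, -0.006]
[0, -0.06, 0.14, 18.32, -0.006]
```

Emit:
move_arm(
  deltas=[0,0,0.1,4.5,0,0,0,0.1,9,0,0,0,0.1,13.5,0,0,0,0.1,17,0,0,0,0.1,18.2,0,0,0,0.1,18.2,0,0,0,0.1,18.2,0],
)

```text
time: 2.9
position: [602.8, -287.5, 72.4]
eef_rot: [0.133, 0.991, -0.0, 0.001]
wrist_force: [0.1, 0.7, 0.0]
width: 0.0
grasp_force: 0.0
```

```bash
python3 - <<'E'
from h import *
w=[]
for th in np.linspace(252,187,12): w.append(cyl(200,th,69,th-90))
rows(w)
c=shot('top','t1');a=cv2.imread('pics/t1.png')[95:235,225:365]
cv2.imwrite('pics/t1b.png',cv2.resize(a,None,fx=4,fy=4,interpolation=cv2.INTER_CUBIC))
E
```

```text
from [ 602.8 -287.5   72.4  164.7] t 2.9 F [0.1 0.7 0. ]
[0, 1.18, 0.22, 0.34, 0.047]
[0, 3.23, 0.43, 0.34, 0.15]
[0, 5.25, 0.84, 0.34, 0.253]
[0, 7.22, 1.46, 0.34, 0.356]
[0, 9.11, 2.28, 0.34, 0.459]
[0, 10.91, 3.28, 0.34, 0.562]
[0, 12.6, 4.47, 0.34, 0.666]
[0, 14.15, 5.83, 0.34, 0.769]
[0, 15.56, 7.33, 0.34, 0.872]
[0, 16.8, 8.98, 0.34, 0.975]
[0, 17.87, 10.74, 0.34, 1.078]
[0, 18.75, 12.61, 0.34, 1.181]
```

View pics/t1b.png

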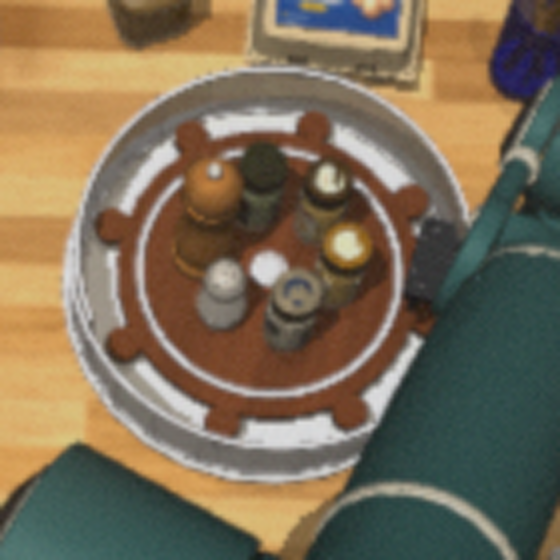

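The gripper is down to the right of the handle, and its body is clear of the jars. Next I push the cover along its arc.

Emit:
move_arm(
  deltas=[0,1.2,0.2,0.2,0.05,0,3.2,0.45,0.2,0.15,0,5.25,0.85,0.2,0.25,0,7.2,1.45,0.2,0.355,0,9.1,2.3,0.2,0.46,0,10.9,3.3,0.2,0.56,0,12.6,4.5,0.2,0.665,0,14.15,5.85,0.2,0.77,0,15.55,7.35,0.2,0.87,0,16.8,9,0.2,0.975,0,17.9,10.75,0.2,1.08,0,18.75,12.6,0.2,1.18],
)

```text
time: 4.15
position: [456.3, -116.0, 71.8]
eef_rot: [0.664, 0.748, 0.001, 0.003]
wrist_force: [-0.1, -1.4, -0.2]
width: 0.5
grasp_force: 0.5
```

```bash
python3 - <<'E'
from h import *
rows([cyl(200,th,69,th-90) for th in np.linspace(182,127,12)],start=(*cyl(200,187,70,97),) )
s=monitor.state();print(s['position'],yaw(s),s['joint_positions'].round(2),s['wrist_force'])
E
```

```text
from [ 455.3 -116.4   70.    97. ] t 4.15 F [-0.1 -1.4 -0.2]
[0, 1.74, 0.08, 0.1, 0.087]
[0, 3.47, 0.3, 0.1, 0.175]
[0, 5.18, 0.68, 0.1, 0.262]
[0, 6.84, 1.21, 0.1, 0.349]
[0, 8.45, 1.87, 0.1, 0.436]
[0, 10.0, 2.68, 0.1, 0.524]
[0, 11.47, 3.62, 0.1, 0.611]
[0, 12.86, 4.68, 0.1, 0.698]
[0, 14.14, 5.86, 0.1, 0.785]
[0, 15.32, 7.14, 0.1, 0.873]
[0, 16.38, 8.53, 0.1, 0.96]
[0, 17.32, 10.0, 0.1, 1.047]
[ 456.27521078 -115.98467618   71.83456205] 96.83709473841131 [-0.3   0.07  2.2  -0.    0.87 -0.42] [-0.14741938 -1.38433795 -0.20273505]
```

Emit:
move_arm(
  deltas=[0,1.75,0.1,0.1,0.085,0,3.45,0.3,0.1,0.175,0,5.2,0.7,0.1,0.26,0,6.85,1.2,0.1,0.35,0,8.45,1.85,0.1,0.435,0,10,2.7,0.1,0.525,0,11.45,3.6,0.1,0.61,0,12.85,4.7,0.1,0.7,0,14.15,5.85,0.1,0.785,0,15.3,7.15,0.1,0.875,0,16.4,8.55,0.1,0.96,0,17.3,10,0.1,1.045],
)

```text
time: 5.35
position: [534.8, 69.0, 70.9]
eef_rot: [0.948, 0.318, 0.003, 0.001]
wrist_force: [0.0, -1.8, -0.3]
width: 0.7
grasp_force: 0.7
```

```bash
python3 - <<'E'
from h import *
rows([cyl(200,th,69,max(th-90,8)) for th in (122,118,114,111,109,107.5,106,105,104,103.5)],start=(*cyl(200,127,69,37),) )
s=monitor.state();print(s['position'],cyl(200,127,69,37),yaw(s),s['joint_positions'].round(2),s['wrist_force'])
E
```

```text
from [533.4  67.7  69.   37. ] t 5.35 F [ 0.  -1.8 -0.3]
[0, 1.74, 0.08, -0.0, 0.087]
[0, 3.13, 0.25, -0.0, 0.157]
[0, 4.5, 0.51, -0.0, 0.227]
[0, 5.51, 0.77, -0.0, 0.279]
[0, 6.18, 0.98, -0.0, 0.314]
[0, 6.68, 1.15, -0.0, 0.34]
[0, 7.17, 1.33, -0.0, 0.367]
[0, 7.49, 1.46, -0.0, 0.384]
[0, 7.81, 1.59, -0.0, 0.401]
[0, 7.97, 1.66, -0.0, 0.41]
[534.76065437  68.98597865  70.86563775] (np.float64(533.4369953695902), np.float64(67.72710200945855), 69, 37) 37.05124416013061 [ 0.08  0.19  2.06 -0.    0.88  1.01] [ 0.03788659 -1.833119   -0.30768105]
```

Emit:
move_arm(
  deltas=[0,1.75,0.1,0,0.085,0,3.15,0.25,0,0.155,0,4.5,0.5,0,0.225,0,5.5,0.75,0,0.28,0,6.2,1,0,0.315,0,6.7,1.15,0,0.34,0,7.15,1.35,0,0.365,0,7.5,1.45,0,0.385,0,7.8,1.6,0,0.4],
)

```text
time: 6.25
position: [580.1, 95.6, 68.6]
eef_rot: [0.992, 0.124, -0.027, 0.004]
wrist_force: [-80.3, -25.3, 65.2]
width: 0.2
grasp_force: 44.3
```

```bash
python3 - <<'E'
from h import *
s=monitor.state();d=s['position'][:2]-C;print(np.hypot(*d),np.degrees(np.arctan2(d[1],d[0])),s['wrist_force'])
c=shot('top','t2');a=cv2.imread('pics/t2.png')[85:235,205:365]
cv2.imwrite('pics/t2b.png',cv2.resize(a,None,fx=4,fy=4,interpolation=cv2.INTER_CUBIC))
E
```

```text
201.54601470617607 111.44033224205353 [-80.31590005 -25.34659196  65.15069374]
```

View pics/t2b.png

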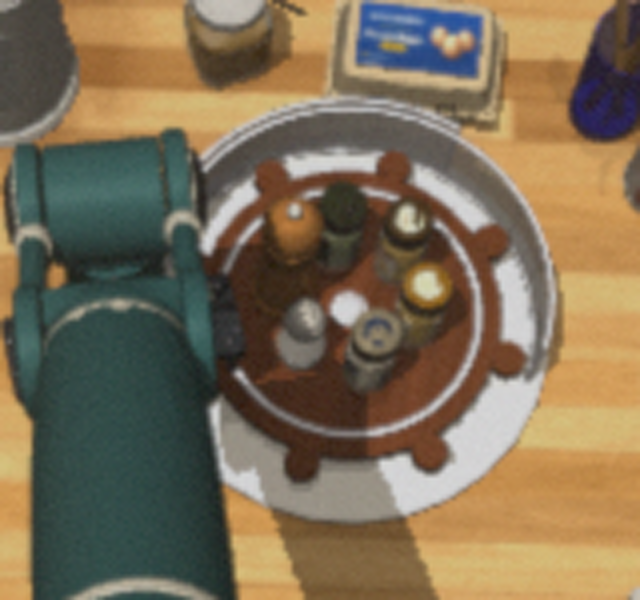

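Force is now 80 N, so either the cover is at its stop or something is blocking it. I'll back off and lift to check.

Emit:
move_arm(
  deltas=[0,-3,0,0,0,0,-5,0,0,0,0,-6,0,0,0,0,-6,0,-5,0,0,-6,0,-10,0,0,-10,0,-15,0,0,-14,0,-17,0,0,-14,0,-18,0,0,-14,0,-18,0],
)

```text
time: 7.2
position: [470.2, 68.4, 252.3]
eef_rot: [0.992, 0.124, 0.005, 0.0]
wrist_force: [0.6, -1.1, -1.0]
width: 0.3
grasp_force: 0.0
```

```bash
python3 - <<'E'
from h import *
s=monitor.state();print(s['position'],yaw(s),s['wrist_force'])
c=shot('top','t3');a=cv2.imread('pics/t3.png')[85:235,205:365]
cv2.imwrite('pics/t3b.png',cv2.resize(a,None,fx=4,fy=4,interpolation=cv2.INTER_CUBIC))
E
```

```text
[470.1553642   68.37599956 252.27329235] 14.299429352375977 [ 0.59691546 -1.11670695 -0.98448132]
```

View pics/t3b.png

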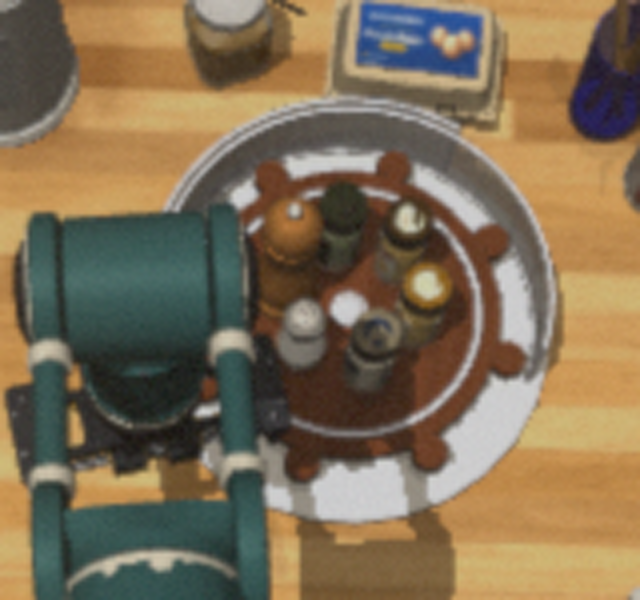

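The turntable is unchanged, but the arm hides the handle. I'll move aside.

Emit:
move_arm(
  deltas=[0,-5,21,0,0,0,-5,21,0,0,0,-5,21,0,0,0,-5,21,0,0,0,-5,21,0,0,0,-5,21,0,0],
)

```text
time: 7.85
position: [472.1, -150.1, 245.8]
eef_rot: [0.992, 0.123, -0.001, -0.0]
wrist_force: [-0.5, 0.4, -0.1]
width: 0.5
grasp_force: 0.0
```

```bash
python3 - <<'E'
from h import *
s=monitor.state();print(s['position'],yaw(s),s['wrist_force'])
c=shot('top','t4');a=cv2.imread('pics/t4.png')[85:235,205:365]
d=shot('scene','s4');b=cv2.imread('pics/s4.png')[150:260,225:345]
k=lambda a,h:cv2.resize(a,(round(a.shape[1]*h/a.shape[0]),h),interpolation=cv2.INTER_CUBIC)
top=k(a,375);sc=k(b,375);print(top.shape,sc.shape)
cv2.imwrite('pics/t4b.png',np.hstack([top,sc[:,:800-400]]))
E
```

```text
[ 472.08648938 -150.06090135  245.79276572] 14.085264364502141 [-0.48541646  0.44720288 -0.06992193]
(375, 400, 3) (375, 409, 3)
```

View pics/t4b.png

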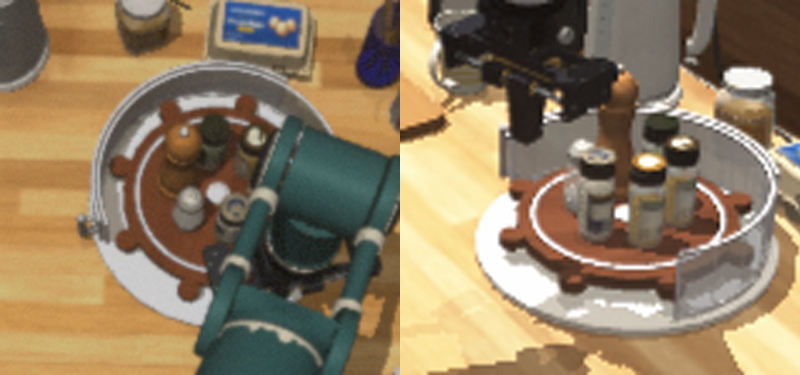

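The handle is at about (86,226) in the top half, at the left rear. In the scene half, the right screen end meets the foot at about (678,318).

```bash
python3 - <<'E'
from h import *
c=load('t4');s=load('s4')
an=lambda p:(round(float(np.hypot(*(p[:2]-C))),1),round(float(np.degrees(np.arctan2(*(p[:2]-C)[::-1]))),1))
for z,x,y in((100,83,222),(61,86,226),(22,90,231)): print(z,an(pix(c,205+(x+.5)/2.5-.5,85+(y+.5)/2.5-.5,z)))
k=375/110
for z,x,y in((14,678,318),(103,678,258),(103,500,130),(14,500,182)): print('screen end',z,an(pix(s,225+(x-400+.5)/k-.5,150+(y+.5)/k-.5,z)))
# predicted positions in composite for fully open handle etc
for th in (95,100,105,110):
    p=proj(c,np.array([cyl(194,th,z,0)[:3] for z in(100,61,22)])); print(th,((p-[205,85]+.5)*2.5-.5).round(0).tolist())
for th in (240,243,246,249,252):
    p=proj(s,np.array([cyl(165,th,z,0)[:3] for z in(103,14)])); print(th,(((p-[225,150]+.5)*k-.5)+[400,0]).round(0).tolist())
E
```

```text
100 (193.2, 109.6)
61 (188.4, 107.7)
22 (182.7, 106.3)
screen end 14 (166.5, -106.8)
screen end 103 (179.1, -110.0)
screen end 103 (185.6, 114.3)
screen end 14 (200.7, 108.3)
95 [[76.0, 188.0], [77.0, 198.0], [78.0, 207.0]]
100 [[77.0, 200.0], [78.0, 209.0], [79.0, 219.0]]
105 [[79.0, 211.0], [80.0, 221.0], [81.0, 230.0]]
110 [[83.0, 223.0], [84.0, 232.0], [85.0, 241.0]]
240 [[648.0, 252.0], [644.0, 320.0]]
243 [[656.0, 252.0], [652.0, 320.0]]
246 [[664.0, 252.0], [659.0, 319.0]]
249 [[672.0, 251.0], [667.0, 319.0]]
252 [[679.0, 250.0], [675.0, 318.0]]
```

The handle is at about 107° and the right screen end at about 252°, so the front is at about 183°. Since 183° minus 76° is 107°, the cover is at its stop. For the turntable I'll push the lobes counter-clockwise in short strokes.

```bash
sed -i 's/FRONT=175.7/FRONT=183/' h.py; cat >> h.py <<'E'
def T(th,z,r=150): return cyl(r,th,z,th-180)
E
python3 - <<'E'
from h import *
rows([T(187,246)]); rows([T(187,246),T(187,38)],start=T(187,246))
print('A');rows([T(t,38) for t in (190,193,196,199,202,205,206,206)]+[T(204.5,38),T(204.5,75),T(204.5,76)],start=T(187,38))
print('back');rows([T(204.5-47.5*k/8,76) for k in range(1,9)]+[T(157,76),T(157,50),T(157,38),T(157,38)],start=T(204.5,76))
E
```

```text
from [ 471.8 -147.5  246.1   14.3] t 7.95 F [ 0.  -0.1  0.3]
[0, 4.12, -2.79, 0.01, 0.127]
from [ 504.9 -110.3  246.     7. ] t 7.95 F [ 0.  -0.1  0.3]
[0, 0.0, 0.0, -0.0, -0.0]
[0, 0.0, 0.0, 20.8, -0.0]
A
from [ 504.9 -110.3   38.     7. ] t 7.95 F [ 0.  -0.1  0.3]
[0, 0.02, 0.79, -0.0, -0.052]
[0, 0.08, 1.57, -0.0, -0.105]
[0, 0.18, 2.35, -0.0, -0.157]
[0, 0.33, 3.12, -0.0, -0.209]
[0, 0.51, 3.88, -0.0, -0.262]
[0, 0.73, 4.64, -0.0, -0.314]
[0, 0.82, 4.88, -0.0, -0.332]
[0, 0.82, 4.88, -0.0, -0.332]
[0, 0.69, 4.51, -0.0, -0.305]
[0, 0.69, 4.51, -3.7, -0.305]
[0, 0.69, 4.51, -3.8, -0.305]
back
from [ 517.3 -154.2   76.    24.5] t 7.95 F [ 0.  -0.1  0.3]
[0, 0.08, -1.55, -0.0, 0.104]
[0, 0.32, -3.09, -0.0, 0.207]
[0, 0.72, -4.59, -0.0, 0.311]
[0, 1.27, -6.04, -0.0, 0.415]
[0, 1.97, -7.43, -0.0, 0.518]
[0, 2.81, -8.74, -0.0, 0.622]
[0, 3.78, -9.95, -0.0, 0.725]
[0, 4.87, -11.06, -0.0, 0.829]
[0, 4.87, -11.06, -0.0, 0.829]
[0, 4.87, -11.06, 2.6, 0.829]
[0, 4.87, -11.06, 3.8, 0.829]
[0, 4.87, -11.06, 3.8, 0.829]
```

Emit:
move_arm(
  deltas=[0,4.1,-2.8,0,0.127,0,4.1,-2.8,0,0.127,0,4.1,-2.8,0,0.127,0,4.1,-2.8,4,0.127,0,4.1,-2.8,8,0.127,0,4.1,-2.8,12,0.127,0,4.1,-2.8,15,0.127,0,4.1,-2.8,17,0.127,0,4.1,-2.8,17,0.127,0,4.1,-2.8,17,0.127],
)

```text
time: 8.95
position: [504.0, -110.2, 77.7]
eef_rot: [0.998, 0.062, -0.0, -0.0]
wrist_force: [0.8, 0.1, -0.7]
width: 0.5
grasp_force: 0.0
```

```bash
python3 - <<'E'
from h import *
rows([T(187,38)]); print(T(187,38))
E
```

```text
from [ 504.  -110.2   77.7    7.1] t 8.95 F [ 0.8  0.1 -0.7]
[0, 0.09, 0.02, 3.97, 0.002]
(np.float64(504.91807725380164), np.float64(-110.2804015107721), 38, 7)
```

Now I descend and do stroke A.

Emit:
move_arm(
  deltas=[0,0.1,0,2,0,0,0.1,0,3.9,0,0,0.1,0,3.9,0,0,0.1,0.8,3.9,-0.05,0,0.2,1.6,3.9,-0.105,0,0.3,2.35,3.9,-0.155,0,0.4,3.1,3.9,-0.21,0,0.6,3.9,3.9,-0.26,0,0.8,4.65,3.9,-0.315,0,0.9,4.9,3.9,-0.33,0,0.9,4.9,3.9,-0.33],
)

```text
time: 10.05
position: [520.6, -158.5, 40.5]
eef_rot: [0.975, 0.224, 0.001, 0.001]
wrist_force: [0.2, 0.4, 0.5]
width: 0.5
grasp_force: 0.0
```

```bash
python3 - <<'E'
from h import *
s=monitor.state();print(s['position'],T(206,38),s['wrist_force'])
c=shot('top','t5');a=cv2.imread('pics/t5.png')[85:235,205:365]
d=shot('scene','s5');b=cv2.imread('pics/s5.png')[150:260,225:345]
k=lambda a,h:cv2.resize(a,(round(a.shape[1]*h/a.shape[0]),h),interpolation=cv2.INTER_CUBIC)
cv2.imwrite('pics/t5b.png',np.hstack([k(a,375),k(b,375)[:,:400]]))
E
```

```text
[ 520.61396722 -158.53496313   40.46499474] (np.float64(518.9808930551249), np.float64(-157.75567201836162), 38, 26) [0.16438026 0.38538761 0.53054333]
```

View pics/t5b.png

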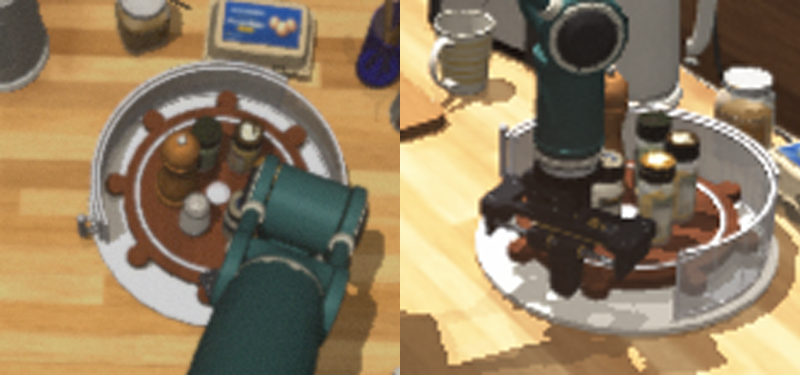

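The finger sits in the gap and has pushed a lobe. Lobes show in the top half at (118,185), (152,122), (228,98), (291,135) and (137,258).

```bash
cat >> h.py <<'E'
def lobes(f,L,k=2.5,o=(205,85)):
    c=load(f)
    for x,y in L:
        d=pix(c,o[0]+(x+.5)/k-.5,o[1]+(y+.5)/k-.5,48)[:2]-C; print(round(float(np.hypot(*d)),1),round(float(np.degrees(np.arctan2(d[1],d[0])))%45,1),end=' | ')
    print()
def auto(f):
    """turntable phase (mod 45) from reddish-brown at r 137..156, z 48, binned by angle"""
    c=load(f);im=cv2.imread(f'pics/{f}.png').astype(float)
    th=np.radians(np.arange(0,360,.5)); z=0
    sc=0
    for r in range(139,156,2):
        p=proj(c,np.c_[C[0]+r*np.cos(th),C[1]+r*np.sin(th),0*th+48]).astype(np.float32)
        v=cv2.remap(im.astype(np.float32),p[None,:,0],p[None,:,1],cv2.INTER_LINEAR)[0]
        sc=sc+((v[:,2]>1.5*v[:,0])&(v[:,2]>60)&(v[:,1]<0.62*v[:,2]))
    ph=np.angle((sc*np.exp(8j*th)).sum())/8; return np.degrees(ph)%45
E
python3 - <<'E'
from h import *
lobes('t5',[(118,185),(152,122),(228,98),(291,135),(137,258)])
for f in('top0','t4','t5'): print(f,auto(f))
print('retract');rows([T(204,40)],start=None)
print('B');rows([T(t,38) for t in (161,165,169,173,177,181,185,189,193,197,201,205)],start=T(157,38))
E
```

```text
138.4 41.6 | 139.6 41.9 | 144.5 39.6 | 136.1 41.4 | 145.8 41.5 | 
top0 29.115363331933843
t4 29.57236550963468
t5 40.2099116840266
retract
from [ 519.8 -158.    39.6   25.9] t 10.15 F [-0.5 -0.3  1. ]
[0, -0.06, -0.58, -0.04, 0.033]
B
from [515.7 -33.4  38.  -23. ] t 10.15 F [-0.5 -0.3  1. ]
[0, 0.04, 1.05, -0.0, -0.07]
[0, 0.15, 2.09, -0.0, -0.14]
[0, 0.33, 3.12, -0.0, -0.209]
[0, 0.58, 4.13, -0.0, -0.279]
[0, 0.9, 5.13, -0.0, -0.349]
[0, 1.3, 6.1, -0.0, -0.419]
[0, 1.76, 7.04, -0.0, -0.489]
[0, 2.28, 7.95, -0.0, -0.559]
[0, 2.86, 8.82, -0.0, -0.628]
[0, 3.51, 9.64, -0.0, -0.698]
[0, 4.21, 10.42, -0.0, -0.768]
[0, 4.96, 11.15, -0.0, -0.838]
```

```bash
python3 - <<'E'
from h import *
rows([T(204.5,40),T(204.5,78)]+[T(205-51*k/8,78) for k in range(1,9)]+[T(154,78)],start=T(206,39))
print('B');rows([T(154+i*55.5/12,38) for i in range(1,13)],start=T(154,38))
E
```

```text
from [ 519.  -157.8   39.    26. ] t 10.15 F [-0.5 -0.3  1. ]
[0, 0.01, -0.39, -0.1, 0.026]
[0, 0.01, -0.39, -3.9, 0.026]
[0, 0.12, -1.93, -3.9, 0.129]
[0, 0.43, -3.57, -3.9, 0.24]
[0, 0.92, -5.16, -3.9, 0.351]
[0, 1.58, -6.69, -3.9, 0.463]
[0, 2.4, -8.14, -3.9, 0.574]
[0, 3.38, -9.49, -3.9, 0.685]
[0, 4.51, -10.72, -3.9, 0.796]
[0, 5.77, -11.82, -3.9, 0.908]
[0, 5.77, -11.82, -3.9, 0.908]
B
from [519.  -26.2  38.  -26. ] t 10.15 F [-0.5 -0.3  1. ]
[0, 0.05, 1.21, -0.0, -0.081]
[0, 0.2, 2.41, -0.0, -0.161]
[0, 0.44, 3.6, -0.0, -0.242]
[0, 0.78, 4.76, -0.0, -0.323]
[0, 1.21, 5.89, -0.0, -0.404]
[0, 1.73, 6.98, -0.0, -0.484]
[0, 2.33, 8.03, -0.0, -0.565]
[0, 3.02, 9.03, -0.0, -0.646]
[0, 3.79, 9.96, -0.0, -0.726]
[0, 4.63, 10.84, -0.0, -0.807]
[0, 5.53, 11.64, -0.0, -0.888]
[0, 6.5, 12.36, -0.0, -0.969]
```

Emit:
move_arm(
  deltas=[0,0,-0.4,0,0.025,0,0,-0.4,-2,0.025,0,0,-0.4,-3.9,0.025,0,0.1,-1.95,-3.9,0.13,0,0.45,-3.6,-3.9,0.24,0,0.9,-5.2,-3.9,0.35,0,1.6,-6.7,-3.9,0.465,0,2.4,-8.15,-3.9,0.575,0,3.4,-9.5,-3.9,0.685,0,4.5,-10.7,-3.9,0.795,0,5.75,-11.8,-3.9,0.91,0,5.75,-11.8,-3.9,0.91],
)

```text
time: 11.35
position: [519.9, -25.1, 78.1]
eef_rot: [0.974, -0.226, 0.0, -0.0]
wrist_force: [-0.5, -0.9, 0.6]
width: 0.4
grasp_force: 0.0
```

Emit:
move_arm(
  deltas=[0,0,0,0,0,0,0,0,2,0,0,0,0,3.9,0,0,0,0,3.9,0],
)

```text
time: 11.75
position: [516.5, -27.1, 36.3]
eef_rot: [0.974, -0.226, -0.003, 0.0]
wrist_force: [0.2, 0.0, -0.6]
width: 0.4
grasp_force: 0.0
```

```bash
python3 - <<'E'
from h import *
print(T(154,38));rows([T(154,38)])
E
```

```text
(np.float64(518.9808930551249), np.float64(-26.244327981638406), 38, -26)
from [516.5 -27.1  36.3 -26.1] t 11.75 F [ 0.2  0.  -0.6]
[0, 0.18, -0.19, -0.17, -0.002]
```

Emit:
move_arm(
  deltas=[0,0.1,1.2,-0.1,-0.08,0,0.25,2.4,-0.1,-0.16,0,0.5,3.6,-0.1,-0.24,0,0.85,4.75,-0.1,-0.325,0,1.25,5.9,-0.1,-0.405,0,1.8,7,-0.1,-0.485,0,2.4,8.05,-0.1,-0.565,0,3.1,9.05,-0.1,-0.645,0,3.85,9.95,-0.1,-0.725,0,4.7,10.85,-0.1,-0.805,0,5.6,11.65,-0.1,-0.89,0,6.5,12.35,-0.1,-0.97],
)

```text
time: 12.95
position: [523.3, -167.2, 40.7]
eef_rot: [0.967, 0.256, 0.0, 0.0]
wrist_force: [0.2, 1.0, 0.1]
width: 0.3
grasp_force: 0.4
```

```bash
python3 - <<'E'
from h import *
shot('top','t6');shot('top','t7')
print('ph',auto('t7'))
print(T(209.5,38));rows([T(209.5,38)])
rows([T(208,40),T(208,78)]+[T(208-54*k/8,78) for k in range(1,9)],start=T(209.5,39))
E
```

```text
ph 0.045450048063939576
(np.float64(523.246645609015), np.float64(-165.86353401552003), 38, 29.5)
from [ 524.1 -167.9   40.9   29.4] t 13.05 F [ 0.2 -0.3 -0.5]
[0, 0.03, -0.22, 0.29, -0.002]
from [ 523.2 -165.9   39.    29.5] t 13.05 F [ 0.2 -0.3 -0.5]
[0, 0.01, -0.39, -0.1, 0.026]
[0, 0.01, -0.39, -3.9, 0.026]
[0, 0.16, -2.15, -3.9, 0.144]
[0, 0.51, -3.88, -3.9, 0.262]
[0, 1.07, -5.56, -3.9, 0.38]
[0, 1.82, -7.16, -3.9, 0.497]
[0, 2.75, -8.66, -3.9, 0.615]
[0, 3.85, -10.04, -3.9, 0.733]
[0, 5.11, -11.28, -3.9, 0.851]
[0, 6.5, -12.36, -3.9, 0.969]
```

Emit:
move_arm(
  deltas=[0,0,-0.5,0,0.025,0,0,-0.5,-2,0.025,0,0,-0.5,-3.9,0.025,0,0.15,-2.15,-3.9,0.145,0,0.5,-3.9,-3.9,0.26,0,1.05,-5.55,-3.9,0.38,0,1.8,-7.15,-3.9,0.495,0,2.75,-8.65,-3.9,0.615,0,3.85,-10.05,-3.9,0.735,0,5.1,-11.3,-3.9,0.85,0,6.4,-12.2,-3.9,0.96,0,6.4,-12.2,-3.9,0.96],
)

```text
time: 14.25
position: [519.4, -27.2, 79.3]
eef_rot: [0.975, -0.221, 0.0, -0.0]
wrist_force: [-0.5, -0.5, 0.7]
width: 0.4
grasp_force: 0.0
```

Emit:
move_arm(
  deltas=[0,0,0,0,0,0,0,0,2,0,0,0,0,3.9,0,0,0,0,3.9,0],
)

```text
time: 14.65
position: [516.1, -29.0, 37.4]
eef_rot: [0.975, -0.221, -0.003, 0.0]
wrist_force: [-1.6, 0.9, -1.0]
width: 0.5
grasp_force: 0.0
```

```bash
python3 - <<'E'
from h import *
shot('top','t8');print('ph',auto('t8'))
rows([T(154,38)])
rows([T(154+i*57.5/12,38) for i in range(1,13)],start=T(154,38))
E
```

```text
ph 44.78874166176168
from [517.2 -29.   38.6 -25.6] t 14.7 F [-0.7  0.2  0.6]
[0, 0.04, -0.33, 0.06, 0.007]
from [519.  -26.2  38.  -26. ] t 14.7 F [-0.7  0.2  0.6]
[0, 0.05, 1.25, -0.0, -0.084]
[0, 0.21, 2.5, -0.0, -0.167]
[0, 0.47, 3.72, -0.0, -0.251]
[0, 0.83, 4.92, -0.0, -0.335]
[0, 1.29, 6.09, -0.0, -0.418]
[0, 1.85, 7.21, -0.0, -0.502]
[0, 2.5, 8.29, -0.0, -0.585]
[0, 3.23, 9.3, -0.0, -0.669]
[0, 4.05, 10.25, -0.0, -0.753]
[0, 4.95, 11.13, -0.0, -0.836]
[0, 5.91, 11.93, -0.0, -0.92]
[0, 6.94, 12.65, -0.0, -1.004]
```

Emit:
move_arm(
  deltas=[0,0.1,1.25,0,-0.085,0,0.25,2.5,0,-0.165,0,0.5,3.7,0,-0.25,0,0.85,4.9,0,-0.335,0,1.3,6.1,0,-0.42,0,1.9,7.2,0,-0.5,0,2.55,8.3,0,-0.585,0,3.25,9.3,0,-0.67,0,4.05,10.2,0,-0.75,0,4.9,11,0,-0.835,0,5.7,11.7,0,-0.9,0,6.5,12.3,0,-0.97],
)

```text
time: 15.9
position: [525.0, -168.5, 41.1]
eef_rot: [0.966, 0.26, 0.001, 0.0]
wrist_force: [1.0, 1.2, 0.5]
width: -0.0
grasp_force: 0.4
```

```bash
python3 - <<'E'
from h import *
shot('top','t9');shot('top','t9');print('ph',auto('t9'))
rows([T(212,38)])
E
```

```text
ph 0.4847661858167616
from [ 525.8 -169.1   41.3   29.9] t 16.0 F [-0.4 -0.5 -0.3]
[0, -0.05, 0.25, 0.33, -0.036]
```

Emit:
move_arm(
  deltas=[0,0.1,0.3,0,-0.02,0,0.2,0.55,0,-0.035,0,0.2,0.55,0,-0.035,0,0,-0.3,0,0,0,0,-0.3,-3,0,0,0,-0.3,-7,0,0,-5,0,-11,0,0,-9,4,-15,0,0,-9,8,-20,0,0,-9,12,-20,0,0,-9,16,-20,0,0,-9,20,-20,0],
)

```text
time: 17.2
position: [547.2, -386.9, 242.6]
eef_rot: [0.966, 0.258, 0.001, 0.002]
wrist_force: [2.0, -0.6, -0.4]
width: 0.3
grasp_force: 0.0
```

Emit:
move_arm(
  deltas=[0,-4,4,0,0,0,-8,8,0,0,0,-8,12,0,0,0,-8,14,0,0,0,-8,14,0,0],
)

```text
time: 17.7
position: [546.6, -548.5, 238.2]
eef_rot: [0.966, 0.257, -0.0, -0.0]
wrist_force: [-0.1, 0.8, 0.3]
width: 0.3
grasp_force: 0.0
```

```bash
python3 - <<'E'
from h import *
s=monitor.state();print(s['position'],s['wrist_force'])
c=shot('top','t10');print('ph',auto('t10'))
a=cv2.imread('pics/t10.png')[85:235,205:365]
shot('scene','s10');b=cv2.imread('pics/s10.png')[150:260,225:345]
k=lambda a,h:cv2.resize(a,(round(a.shape[1]*h/a.shape[0]),h),interpolation=cv2.INTER_CUBIC)
cv2.imwrite('pics/t10b.png',np.hstack([k(a,375),k(b,375)[:,:400]]))
E
```

```text
[ 546.5817676  -548.51238967  238.20131588] [-0.07568103  0.84248699  0.28742623]
ph 0.8240093106477883
```

View pics/t10b.png

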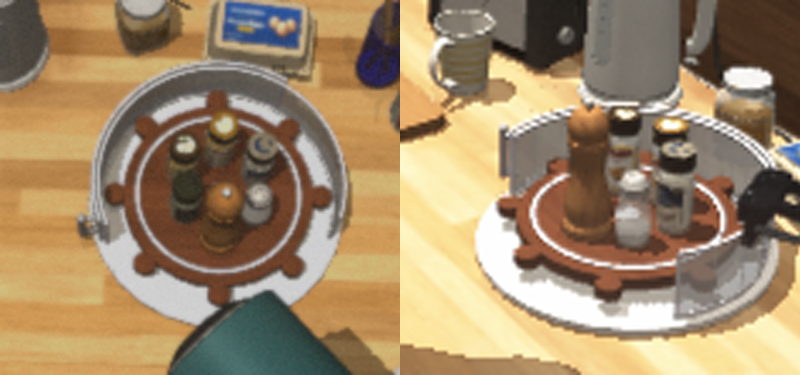

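The mill stands at about 181°, against a front of about 182–183°. All six things are upright, the cover handle is at its stop at about 107°, and the arm is clear. I'm handing the job in.

```bash
python3 -c "
from h import *
print(close_job())"
```

```text
the job is handed in; nothing more can be done
None
```

I handed the job in at about 18 s with the cover pushed to its stop and the mill standing about 2° (2 mm) from the middle of the opening. All six things are upright; no verdict came back.

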